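# Close the board test fixture, power it and start the test

### The job

A circuit board waits in the test fixture: push the fixture's sprung lid down by its black pad until the hook at the front catches it and it stays shut, then press the raised end of the red rocker on the black supply so that it snaps over to on, and last press the green button on the yellow-topped station all the way in and let it come out again. Keep to that order, so that the board is on its contacts before the power comes and powered before the test starts. Only push with the fingertips: nothing is picked up, the red mushroom button stays unpressed, and the board and the loose things lying about stay where they are.

Things in the scene. Friction and masses are not known exactly. Their poses are not given: they have to be found in the camera images.
- fixture: Clamshell test fixture, fixed to the bench: grey box 170 (x) x 190 (y) x 56 mm with a hinged lid frame of bare aluminium round a clear window. Origin: centre of the underside. Its x axis points from the front (hook) to the back (hinge); the front looks to the robot, give or take its yaw.
- lid_hinge (a point): Point on the lid's hinge line, 76 mm above the bench, at the back of the fixture (85 mm behind its centre). The hinge line runs along the fixture's y axis.
- lid_pad (a point): Centre of the top face of the lid's black rubber push pad (22 x 70 mm, long side along the hinge line), near the lid's front edge; rides with the lid. At lid angle q it lies 158 cos q - 8 sin q mm in front of the hinge line and 158 sin q + 8 cos q mm above it (84 mm above the bench when shut). Its z axis is the lid's outward normal.
- lid (a joint): Lid angle (rad): 0 shut, 0.8 fully open, held there by a spring. Lid 178 mm wide, 8 mm thick, front edge 172 mm from the hinge line. Closing takes 2 to 3 N at the pad and about 5 N more over the last 15 mm, where it pushes the hook aside; let go before the hook catches, it swings open. Caught, it rests at about 0.01; the stop at 0 is hard.
- hook (a joint): Angle of the steel hook with the orange release tab on the fixture's front face (rad): 0 upright, holding; it swings outward (up to 0.3) as the lid's bar rides down its ramp, and springs back over the bar by itself. The tab reaches 118 mm in front of the fixture's centre, 93 mm above the bench; the hook is not to be handled.
- supply: Small black bench supply, 96 x 145 x 51 mm, fixed to the bench, with a red rocker switch on its top and an orange plug block at one corner. Origin: centre of the underside.
- rocker_pivot (a point): Middle of the red rocker, on its pivot line, 57.5 mm above the bench. The rocker is 30 mm long along the supply's y axis and 21 mm wide; its face is a shallow V of two 15 mm halves. The grey frame beside it reaches 56 mm above the bench.
- rocker_on_end (a point): Point on the face of the rocker's on half (white stroke), 12 mm from the pivot towards the supply's +y. At the start this half stands up at 0.35 rad (its end 5 mm above the pivot); switched on it lies level with the pivot and the other half stands up.
- rocker (a joint): Rocker angle (rad): 0 off, 0.35 on. Pressing the on half down takes about 7 N; past the middle it snaps over by itself and stays.
- station: Two-button control station fixed to the bench: box 72 (x) x 126 (y) x 52 mm, grey with a yellow top, buttons on top. Origin: centre of the underside. Green button at y = +30 mm, red mushroom at y = -30 mm in its own frame, on aluminium collars (37 mm across, 5 mm high).
- start_top (a point): Centre of the top of the green button (28 mm across), 66 mm above the bench when out; it rides with the button.
- start (a joint): Travel of the green button (m): 0 out, 0.006 fully in; springs back. Starts to move at 1.5 N, fully in at about 5 N.
- stop_top (a point): Centre of the top of the red mushroom button (38 mm across), 78 mm above the bench. Not to be pressed.
- stop (a joint): Travel of the red mushroom button (m): 0 out; it must stay out.
- board: Green circuit board 50 x 75 x 11 mm lying loose in the white nest of the fixture, at the fixture's centre, pushers of the lid above it when shut. Origin: centre of its underside, 56 mm above the bench.
- tweezers: Green tweezers, 18 x 145 x 8 mm, lying loose on the bench. Origin: underside.
- blue_board: Small blue circuit board, 35 x 50 x 11 mm, loose on the bench. Origin: underside.
- flux: White dropper bottle, 40 mm across, 97 mm high, loose. Origin: underside.
- reel: Blue reel of solder, 45 mm across, 28 mm high, loose. Origin: underside.
- tin: Red tin, 65 mm across, 62 mm high, loose. Origin: underside.
- driver: Yellow-handled screwdriver, 160 mm long, loose. Origin: underside.
- clamp_meter: Dark hand meter, 62 x 140 x 33 mm, loose. Origin: underside.

How it is judged:
By the outcome, as a careful person would: the job done as asked, in the order asked, and still so for the second after the job is handed in, with the robot touching nothing.
It also fails if it takes over 48 s, if anything falls off the work surface, if the arm or the gripper's body presses on something with over 40 N, if the wrist force passes 120 N, or if a joint passes its speed limit or range.

### The arm

A 6-joint arm with a two-finger parallel gripper is mounted at the origin on a cart in front of the work surface, level with it; the furniture and walls round the work are solid. World frame = base frame: x ahead of the robot, y to its left, z up, the work surface at z = 0. Lengths are in m, angles in rad, forces in N, time in s.
With the tool pointing down it reaches from about 0.35 to 0.775 m from the base axis. Payload 5.5 kg.
Tool frame: the origin (TCP) lies on the centre line of the jaws, within the pads' length; the fingertips stand 11 mm ahead of it and the grasp point (between the pads) lies 8 mm behind it (env.tip_extent is the distance from the TCP to the fingertips, in m); z points along the fingers, y is the line along which they close (so a half turn about z gives the same grasp; the last joint's range is limited). The gripper opens to 85 mm and grips with 20 to 120 N. Pads are 22 mm wide; open, the fingers measure 114 mm over their backs; the gripper's body (76 mm by 85 mm) begins 54 mm behind the grasp point. The pads swing forward as they close: fully open they stand 13 mm farther back than shut.
Start: joints at [1.114, 0.313, 0.046, 1.304, 0, 1.431], TCP at [0.179, 0.546, 0.242] pointing down, gripper open.
Joint ranges: [-2.76, 2.76], [-0.86, 1.69], [-1.03, 1.26], [-2.2, 2.34], [-1.47, 1.5], [-3.14, 3.14]. Speed limits (rad/s): [2.57, 2.57, 3.14, 3.14, 3.14, 3.14].

### API

Orientations are given as a unit quaternion [w, x, y, z].
In Python, from workcell import env gives the robot as it stands.
- The arm moves only by the shell command python3 -m jog 'ROWS' [FORCE]. ROWS is JSON, a list of rows, each a list of 5 numbers: the gripper's target within -1 to 1 (shut at 1, half-way at 0, fully open at -1), then the shift along the tool's x, y, z in m, then the turn about the tool's z in degrees. In form: [[fingers, tx, ty, tz, turn], ...]. A call has 1 to 5 rows; each row shifts and turns the commanded pose from where the row before left it, along the tool's axes as they then stand; what a row does not reach is not made up. A row lasts 1/12 s, in which the tool goes at most 41.7 mm and 7.16 degrees, less where a joint would pass 70% of its speed; a pose out of reach is approached as far as the arm can. A call is refused whole if a number of a shift passes 0.0417 or a number of a turn 7.16, either way. A call with a gripper value outside its range is refused whole. The fingers move at their own pace and stop on an object; FORCE is the grip in N (left out, the last holds). Time passes only in rows, so rows that do not move let the fingers close. It gives the time, the measured TCP pose, the force, the opening and the grip force at its end, in the units of the state.
- env.get_state(): the state, without advancing time (a new reading comes with each control period).
- env.read_camera(name): name is "side" or "top" or "wrist"; returns a dict with "img" (480x640x3 uint8, red, green, blue), "fov_y" (degrees; the focal length in pixels is half the picture's height over the tangent of half this angle, whatever the lens; pixels are square), "cx", "cy" (the principal point, pixels), "D" ([k1, k2, p1, p2, k3] as OpenCV has them; the pictures are not rectified), "T" (4x4, takes a point from camera to world coordinates). Camera axes: x right, y up, looking along -z (the intrinsics and any distortion apply to the point x, -y, -z); pixel columns grow to the right and rows downward; lengths in m; the calibration is good to about 2 mm. A picture is of the moment at which its call begins. There is no depth.
- env.hand_in(): hands the job in; it is judged then, once.
The state is a dict: "clock": time; "joint_pos": joint angles; "qvel": joint speeds; "tau": joint torques, N m; "tcp_pos": TCP position; "orientation": TCP orientation; "wrist_force": force on the tool from outside, world axes, zero at the start; "ft_torque": the same for the moment, N m; "finger_gap": finger opening in m; "grip_force": force on a finger pad.
Only numpy, scipy, OpenCV 4.12 (cv2) and the standard library are available. Lean on these libraries where they do the work, as an engineer would, in place of code of your own. Each camera call takes 0.05 s, during which the arm holds its last target. There are 200 camera calls.

## Working session

There is one attempt and no reset: what is moved stays moved. The work goes in short steps, Python scripts to look and compute and a shell command to move; the robot and the scene stay as the last step left them, time stands still between calls to the robot, and variables do not carry over. Pictures are saved under pics/ and viewed, at most 10 in all, crops included, and the job is handed in when it is done.

```bash
mkdir -p pics; cat > h.py <<'E'
import numpy as np, cv2
from workcell import env
def cam(n,save=None):
    c=env.read_camera(n)
    if save: cv2.imwrite(f'pics/{save}.png',c['img'][:,:,::-1])
    return c
def K(c):
    f=240/np.tan(np.radians(c['fov_y'])/2); return np.array([[f,0,c['cx']],[0,f,c['cy']],[0,0,1]])
def at(c,u,v,z):
    p=cv2.undistortPoints(np.array([[[u,v]]],float),K(c),np.array(c['D'],float))[0,0]
    T=np.array(c['T']); d=T[:3,:3]@[p[0],-p[1],-1]; o=T[:3,3]
    return o+d*(z-o[2])/d[2]
def proj(c,P):
    T=np.array(c['T']); q=(np.atleast_2d(P)-T[:3,3])@T[:3,:3]; q=q*[1,-1,-1]
    return cv2.projectPoints(q,np.zeros(3),np.zeros(3),K(c),np.array(c['D'],float))[0][:,0]
E
python3 - <<'E'
from h import *
for n in('top','side'):
    c=cam(n,n+'0'); print(n,c['fov_y'],c['T'])
s=env.get_state(); print(s['clock'],s['tcp_pos'],s['orientation'],s['finger_gap'],s['wrist_force'])
E
```

```text
top 42.86208814559492 [[-1.24718341e-02  9.85325080e-01 -1.70232019e-01  1.56682752e-01]
 [-9.99827023e-01 -1.46377817e-02 -1.14743199e-02 -6.96145975e-04]
 [-1.37977543e-02  1.70059467e-01  9.85337201e-01  1.97720962e+00]
 [ 0.00000000e+00  0.00000000e+00  0.00000000e+00  1.00000000e+00]]
side 45.11648514898989 [[-9.88721915e-01  6.40226568e-02 -1.35388602e-01  2.69052351e-01]
 [-1.49762767e-01 -4.20884414e-01  8.94666096e-01  1.46823840e+00]
 [ 2.95948186e-04  9.04852148e-01  4.25725854e-01  7.51152586e-01]
 [ 0.00000000e+00  0.00000000e+00  0.00000000e+00  1.00000000e+00]]
0.1 [0.1789435  0.54600433 0.24149393] [-2.21543839e-04  1.57724596e-01  9.87482809e-01 -7.78081679e-04] 0.08525062149258149 [ 0.49969873 -0.0768339   0.1052707 ]
```

View pics/top0.png

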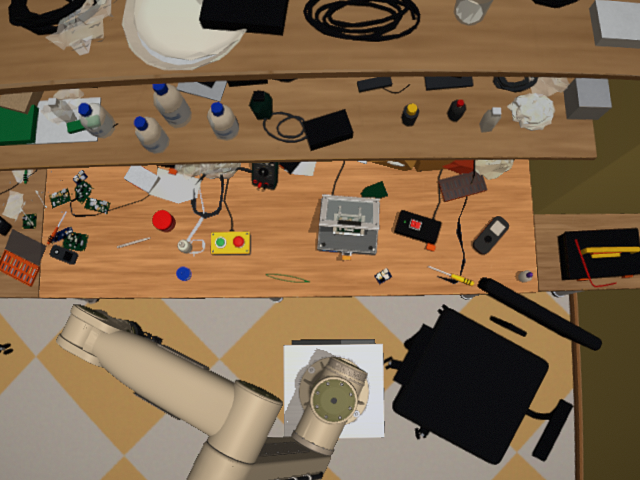

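View pics/side0.png

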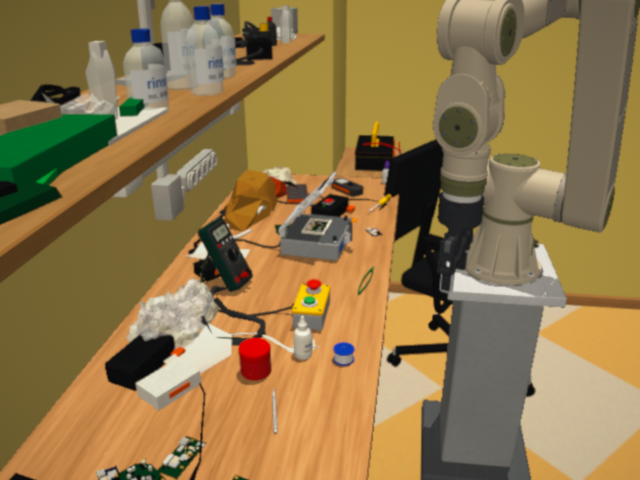

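The top view shows the station at about (231,243), with green at (220,242) and red at (239,241). The fixture is at about (348,225), the supply rocker at (415,225), and a shelf edge runs above row 160. The side view agrees. I'll enlarge the work area.

```bash
python3 - <<'E'
from h import *
c=cam('top'); cv2.imwrite('pics/crop1.png',cv2.resize(c['img'][185:275,200:450,::-1],None,fx=3.2,fy=3.2,interpolation=cv2.INTER_CUBIC))
c2=cam('side'); cv2.imwrite('pics/crop2.png',cv2.resize(c2['img'][165:335,260:400,::-1],None,fx=3.5,fy=3.5,interpolation=cv2.INTER_CUBIC))
for n,u,v,z in(('green',220,242,.066),('red',239,241,.078),('fix',348,235,.056),('rocker',415,225,.0575)): print(n,at(c,u,v,z))
E
```

```text
green [0.47620512 0.3563626  0.066     ]
red [0.4765399  0.29323947 0.078     ]
fix [ 0.49453672 -0.05247575  0.056     ]
rocker [ 0.52362797 -0.26790733  0.0575    ]
```

View pics/crop1.png

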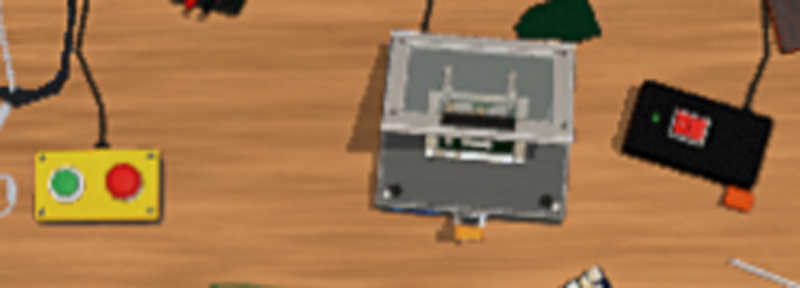

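View pics/crop2.png

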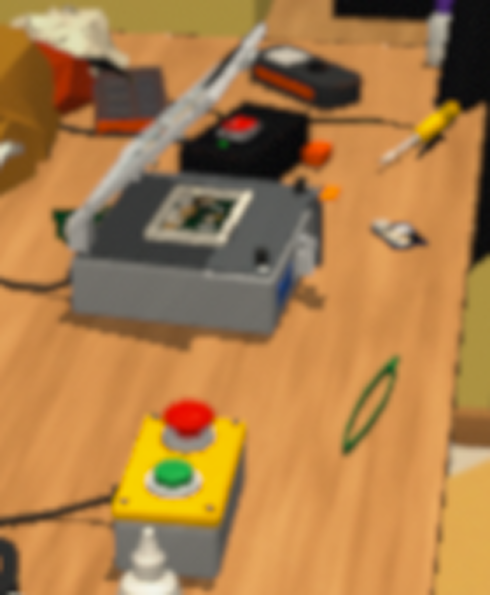

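Crop1 shows the fixture front corners at (376,208) and (563,218), lid front edge corners at (383,133) and (572,140), and the pad at (478,121). The rocker is at (689,126) and the supply corners at (645,80), (773,117), (622,150). Crop2 shows the lid open and confirms the layout.

```bash
python3 - <<'E'
from h import *
c=cam('top')
zp=.076+.158*np.sin(.8)+.008*np.cos(.8); print(zp)
for n,x,y,z in(('fL',376,208,.056),('fR',563,218,.056),('hL',392,32,.08),('hR',577,42,.08),('lL',383,133,.203),('lR',572,140,.203),('pad',478,121,zp),('tab',470,233,.093),('s1',645,80,.051),('s2',773,117,.051),('s3',622,150,.051),('s4',750,190,.051),('rock',689,126,.0585),('green',65,182,.066),('red',123,181,.078),('st',36,219,.052),('st',160,219,.052),('st',38,152,.052)): print(n,at(c,200+x/3.2,185+y/3.2,z).round(4))
# shelf edge
print('tcp',env.get_state()['tcp_pos'])
for z in (.3,.5,.7): print('shelf',z,at(c,348,162,z))
s=cam('side')
for x,y,z in((173,470,.066),(188,410,.078),(240,124,.0585)): print(at(s,260+x/3.5,165+y/3.5,z).round(4))
E
```

```text
0.19491591603690192
fL [0.4476 0.0453 0.056 ]
fR [ 0.4348 -0.1401  0.056 ]
hL [0.6211 0.027  0.08  ]
hR [ 0.6081 -0.1572  0.08  ]
lL [0.4952 0.0346 0.203 ]
lR [ 0.4861 -0.1397  0.203 ]
pad [ 0.5068 -0.0535  0.1949]
tab [ 0.4161 -0.0466  0.093 ]
s1 [ 0.5748 -0.2271  0.051 ]
s2 [ 0.535  -0.3556  0.051 ]
s3 [ 0.5034 -0.2015  0.051 ]
s4 [ 0.4609 -0.3289  0.051 ]
rock [ 0.5255 -0.2689  0.0585]
green [0.4766 0.3554 0.066 ]
red [0.4748 0.295  0.078 ]
st [0.4417 0.3869 0.052 ]
st [0.4401 0.2614 0.052 ]
st [0.51   0.3861 0.052 ]
tcp [0.17904477 0.54618447 0.24188259]
shelf 0.3 [ 0.66299462 -0.0500897   0.3       ]
shelf 0.5 [ 0.60261912 -0.04419973  0.5       ]
shelf 0.7 [ 0.54224362 -0.03830976  0.7       ]
[0.4768 0.3626 0.066 ]
[0.4769 0.3045 0.078 ]
[ 0.5264 -0.2646  0.0585]
```

```bash
R='x'; 
python3 -m jog '[[1,-0.028,-0.0257,-0.0017,0],[1,-0.028,-0.0257,-0.0017,0],[1,-0.028,-0.0257,-0.0017,0],[1,-0.028,-0.0257,-0.0017,0],[1,-0.028,-0.0257,-0.0017,0]]' 30
python3 -m jog '[[1,-0.028,-0.0257,-0.0017,0],[1,-0.028,-0.0257,-0.0017,0],[1,-0.028,-0.0257,-0.0017,0],[1,-0.028,-0.0257,-0.0017,0],[1,-0.028,-0.0257,-0.0017,0]]'
python3 -m jog '[[1,-0.028,-0.0257,-0.0017,0],[1,-0.028,-0.0257,-0.0017,0],[1,-0.028,-0.0257,-0.0017,0],[1,-0.028,-0.0257,-0.0017,-7],[1,0,0,0,-7]]'
python3 -c "
from h import *
print(env.tip_extent)
s=env.get_state();print(s);c=cam('wrist','w1');print(c['T'],c['fov_y'])"
```

```text
clock: 0.72
tcp_pos: [0.2725, 0.3792, 0.2508]
orientation: [0.0, 0.157, 0.988, 0.0]
wrist_force: [0.8, 0.4, 0.3]
finger_gap: 0.0259
grip_force: 0.0
clock: 1.13
tcp_pos: [0.3656, 0.2133, 0.2596]
orientation: [0.0, 0.158, 0.988, 0.0]
wrist_force: [0.3, -0.8, 0.0]
finger_gap: -0.0001
grip_force: 0.0
clock: 1.55
tcp_pos: [0.4413, 0.0806, 0.2662]
orientation: [0.001, 0.042, 0.999, -0.001]
wrist_force: [0.7, 0.6, 0.3]
finger_gap: -0.0001
grip_force: 0.0
0.011
{'clock': 1.55, 'joint_pos': array([ 0.00255526,  0.0593432 , -0.20887162,  1.29991091, -0.00179131,
        0.08655607]), 'qvel': array([ 0.07488338, -0.02172481, -0.03530169,  0.03126867,  0.04398524,
       -1.38904254]), 'tau': array([ -2.01303855, -33.0848372 ,  29.83300924,   0.14275165,
        -0.29035144,   1.07870489]), 'tcp_pos': array([0.44128727, 0.08060982, 0.26617953]), 'orientation': array([ 1.37386724e-03,  4.19891962e-02,  9.99116771e-01, -8.35291522e-04]), 'wrist_force': array([0.74764736, 0.57658253, 0.26270863]), 'ft_torque': array([-0.01962227, -0.03221013,  0.06214928]), 'grip_force': 0.0, 'finger_gap': -7.277994625083401e-05}
[[ 8.51505417e-02 -9.54635719e-01 -2.85341952e-01  3.69084548e-01]
 [ 9.96367946e-01  8.14262313e-02  2.49135518e-02  8.77225360e-02]
 [-5.49046617e-04 -2.86426977e-01  9.58101918e-01  3.97597392e-01]
 [ 0.00000000e+00  0.00000000e+00  0.00000000e+00  1.00000000e+00]] 65.7883625832487
```

View pics/w1.png

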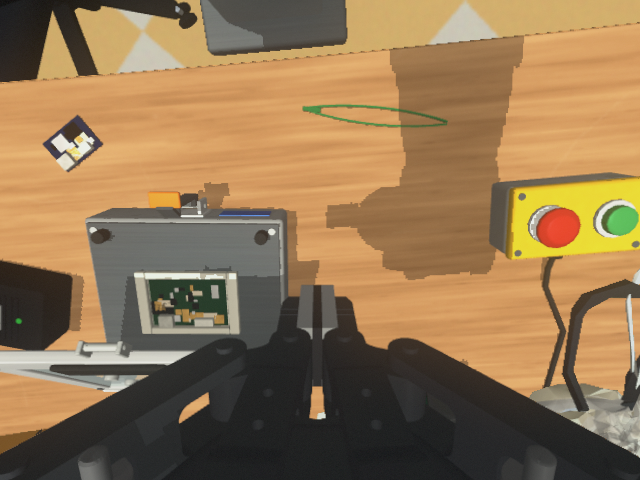

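The wrist view shows the fixture front top corners at (88,218) and (287,210), green at (622,220) and red at (557,228). The lid's front edge is at about row 352 on the left.

```bash
python3 - <<'E'
from h import *
c=cam('wrist')
print(env.get_state()['tcp_pos'],env.get_state()['orientation'])
print(proj(c,[[.4476,.0453,.056],[.4348,-.1401,.056],[.477,.356,.066]]).round())
for n,u,v,z in(('fL',287,213,.056),('fR',88,222,.056),('g',622,220,.066),('r',557,228,.078),('bd',188,305,.06)): print(n,at(c,u,v,z).round(4))
E
```

```text
[0.43861169 0.08389339 0.26584307] [-1.33142936e-04  4.29530684e-02  9.99077076e-01  1.13302709e-04]
[[277. 218.]
 [ 79. 220.]
 [618. 226.]]
fL [0.4434 0.0551 0.056 ]
fR [ 0.4376 -0.1321  0.056 ]
g [0.4719 0.3585 0.066 ]
r [0.471 0.294 0.078]
bd [ 0.5285 -0.0526  0.06  ]
```

```bash

python3 -m jog '[[1,-0.022,-0.0322,0,0],[1,-0.022,-0.0322,0,0],[1,-0.022,-0.0322,0,0],[1,-0.022,-0.0322,0,0],[1,0,0,0.01,0]]'
python3 -m jog '[[1,0,0,0.025,0],[1,0,0,0.015,0],[1,0,0,0,0],[1,0,0,0,0]]'
python3 -c "
from h import *
cam('wrist','w2');s=env.get_state();print(s['tcp_pos'],s['wrist_force'])"
```

```text
clock: 2.07
tcp_pos: [0.5191, -0.0545, 0.2569]
orientation: [0.003, 0.045, 0.999, -0.001]
wrist_force: [0.7, -0.1, -0.5]
finger_gap: 0.0003
grip_force: 0.0
clock: 2.4
tcp_pos: [0.5141, -0.049, 0.2154]
orientation: [-0.001, 0.042, 0.999, 0.0]
wrist_force: [0.8, 0.5, 0.8]
finger_gap: 0.0001
grip_force: 0.0
[ 0.51492131 -0.04930212  0.21645514] [0.3093205  0.01171552 0.36853785]
```

View pics/w2.png

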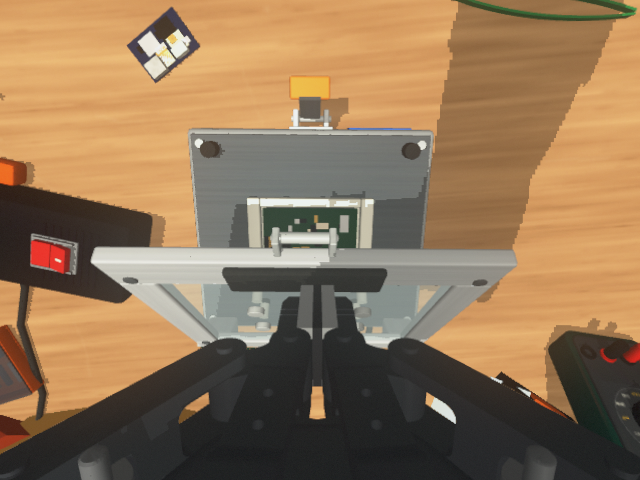

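The wrist view shows the closed tips just behind and over the pad (pad cols 225–387, row 278). The rocker is at cols 32–77, rows 240–272, with its white stroke on the right (+y) half. Now I'll start the push along the arc.

```bash

python3 -m jog '[[1,0.0,0,0.009,0],[1,0.01,0,0.011,0],[1,0.011,0,0.012,0],[1,0.008,0,0.013,0],[1,0.008,0,0.014,0]]'
python3 -c "
from h import *
s=env.get_state();print(s['tcp_pos'],s['wrist_force'])"
```

```text
clock: 2.87
tcp_pos: [0.479, -0.047, 0.1579]
orientation: [0.002, 0.041, 0.999, -0.0]
wrist_force: [1.2, 0.0, 0.7]
finger_gap: -0.0003
grip_force: 1.0
[ 0.47899472 -0.04704454  0.1578615 ] [1.18519272 0.02881473 0.72768631]
```

```bash
python3 -c "
from h import *
cam('wrist','w3');s=env.get_state();print(s['tcp_pos'],s['wrist_force'])"
```

```text
[ 0.47595435 -0.04634901  0.15494171] [-2.08056359 -0.25389662 -1.01980354]
```

View pics/w3.png

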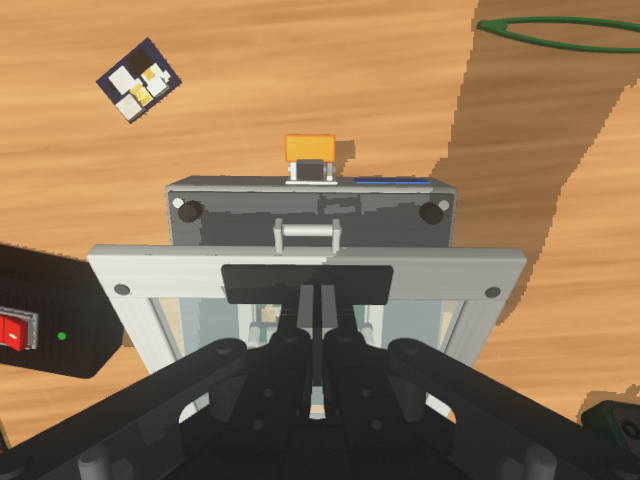

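The lid is partly closed with the tip mid-pad (tip row 285, pad rows 265–303), so I'll continue.

```bash

python3 -m jog '[[1,0.006,0,0.014,0],[1,0.004,0,0.014,0],[1,0.002,0,0.010,0],[1,0.001,0,0.008,0],[1,0.001,0,0.006,0]]'
python3 -m jog '[[1,0,0,0.004,0],[1,0,0,0.004,0],[1,0,0,0.002,0],[1,0,0,0,0]]'
```

```text
clock: 3.33
tcp_pos: [0.4645, -0.0459, 0.1052]
orientation: [0.0, 0.041, 0.999, -0.0]
wrist_force: [-2.8, 1.1, 9.5]
finger_gap: -0.0002
grip_force: 4.6
clock: 3.67
tcp_pos: [0.4644, -0.046, 0.095]
orientation: [0.0, 0.041, 0.999, 0.0]
wrist_force: [-2.4, 0.3, 2.2]
finger_gap: 0.0001
grip_force: 1.3
```

```bash

python3 -m jog '[[1,0,0,0.002,0],[1,0,0,0.001,0],[1,0,0,0,0]]'
python3 -m jog '[[1,0,0,-0.004,0],[1,0,0,-0.01,0],[1,0,0,-0.03,0],[1,0,0,-0.04,0],[1,0,0,-0.03,0]]'
python3 -m jog '[[1,0,0,0,0],[1,0,0,0,0]]'
python3 -c "
from h import *
c=cam('wrist','w4');s=env.get_state();print(s['tcp_pos'],s['wrist_force'],s['joint_pos'])
np.save('w4T.npy',c['T'])"
```

```text
clock: 3.92
tcp_pos: [0.4645, -0.046, 0.0937]
orientation: [0.0, 0.041, 0.999, -0.0]
wrist_force: [-6.4, 0.9, 17.1]
finger_gap: 0.0
grip_force: 9.0
clock: 4.33
tcp_pos: [0.4649, -0.0462, 0.2083]
orientation: [0.001, 0.041, 0.999, -0.0]
wrist_force: [1.8, -0.7, 0.8]
finger_gap: 0.0001
grip_force: 0.0
clock: 4.5
tcp_pos: [0.4664, -0.0467, 0.2083]
orientation: [0.003, 0.041, 0.999, -0.001]
wrist_force: [-0.5, 0.9, -0.6]
finger_gap: 0.0002
grip_force: 0.0
[ 0.46517015 -0.04633605  0.2065433 ] [-0.02949107  0.38926195  0.49089862] [-2.71358318e-01  1.19193428e-01 -2.89651633e-01  1.15948419e+00
  1.51582491e-04 -1.88410796e-01]
```

View pics/w4.png

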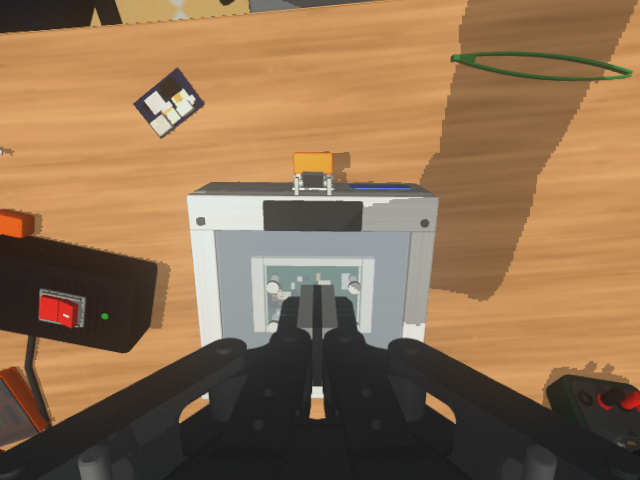

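The lid lies flat and shut, with the hook over the bar and the board centred beneath it. The rocker spans about (39–85, 290–327) with its pivot near (60,309) and stroke near (69,314). Supply right-end corners are (157,264) and (125,353).

```bash
python3 - <<'E'
from h import *
im=cv2.imread('pics/w4.png'); c=cam('wrist'); c['T']=np.load('w4T.npy')
for n,u,v,z in(('piv',60,309,.0575),('l',40,303,.0575),('r',80,314,.06),('stroke',69,314,.060),('c1',157,264,.051),('c2',125,353,.051),('c3',12,236,.051)): print(n,at(c,u,v,z).round(4))
cv2.imwrite('pics/w4c.png',cv2.resize(im[270:345,10:130],None,fx=6,fy=6,interpolation=cv2.INTER_CUBIC))
E
```

```text
piv [ 0.5235 -0.2653  0.0575]
l [ 0.5166 -0.2798  0.0575]
r [ 0.5283 -0.2484  0.06  ]
stroke [ 0.5275 -0.2573  0.06  ]
c1 [ 0.4932 -0.1807  0.051 ]
c2 [ 0.574 -0.226  0.051]
c3 [ 0.4597 -0.2897  0.051 ]
```

View pics/w4c.png

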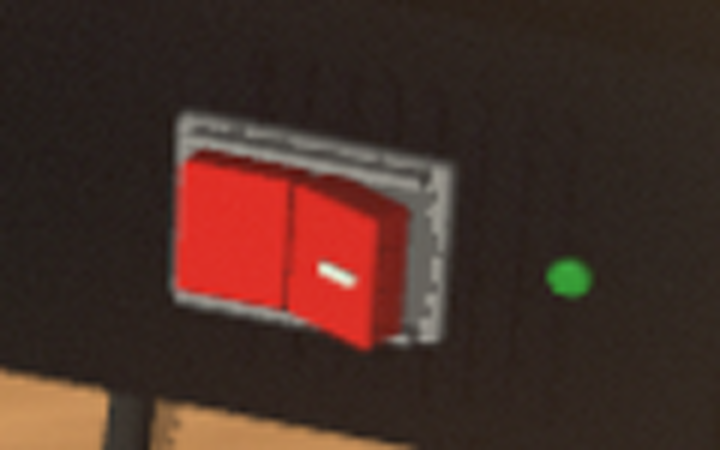

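The crop shows the +y half raised with the white stroke. The pivot line is at about px (58,310) and the raised end's edge at about (72,317).

```bash

python3 -m jog '[[1,-0.0134,-0.0336,0,0],[1,-0.0134,-0.0336,0,0],[1,-0.0134,-0.0336,0,0],[1,-0.0134,-0.0336,0,0],[1,-0.0134,-0.0336,0,0]]'
python3 -m jog '[[1,-0.0134,-0.0336,0,0],[1,0,0,0.03,7],[1,0,0,0.04,6.5],[1,0,0,0.03,0],[1,0,0,0.01,0]]'
python3 -m jog '[[1,0,0,0,0],[1,0,0,0,0],[1,0,0,0,0]]'
python3 -c "
from h import *
c=cam('wrist','w5');s=env.get_state();print(s['tcp_pos'],s['orientation'],s['wrist_force'])
print(proj(c,[[.5245,-.267,.0575],[.528,-.2556,.0615],[.529,-.2537,.0615]]))"
```

```text
clock: 5.02
tcp_pos: [0.5166, -0.2202, 0.2039]
orientation: [-0.001, 0.041, 0.999, 0.001]
wrist_force: [0.6, 0.2, 0.8]
finger_gap: -0.0002
grip_force: 0.0
clock: 5.43
tcp_pos: [0.5237, -0.2515, 0.0889]
orientation: [-0.005, 0.159, 0.987, 0.002]
wrist_force: [-1.5, 0.5, -1.0]
finger_gap: 0.0004
grip_force: 0.0
clock: 5.68
tcp_pos: [0.5288, -0.2541, 0.0976]
orientation: [0.001, 0.158, 0.987, -0.0]
wrist_force: [-1.4, -0.0, 0.4]
finger_gap: 0.0002
grip_force: 0.0
[ 0.52917998 -0.25434534  0.09810868] [ 1.71301601e-03  1.58294343e-01  9.87390223e-01 -7.17244633e-04] [0.01466753 1.12323904 0.76199083]
[[287.89099739 277.7849421 ]
 [311.69138115 280.51079566]
 [316.02941433 281.17942861]]
```

View pics/w5.png

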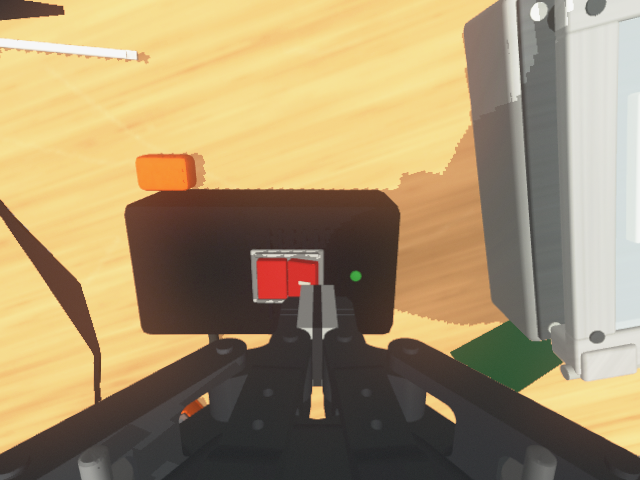

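The tip is centred over the on end: projected pivot (288,278) matches the picture and the on half ends at col 318. Pressing now.

```bash

python3 -m jog '[[1,0,0,0.012,0],[1,0,0,0.008,0],[1,0,0,0.004,0],[1,0,0,0.002,0],[1,0,0,0,0]]'
python3 -m jog '[[1,0,0,0.002,0],[1,0,0,0.001,0],[1,0,0,0,0]]'
```

```text
clock: 6.15
tcp_pos: [0.5281, -0.2536, 0.0706]
orientation: [0.0, 0.158, 0.987, -0.0]
wrist_force: [0.2, 0.3, 0.3]
finger_gap: -0.0
grip_force: 0.0
clock: 6.4
tcp_pos: [0.5283, -0.2539, 0.0685]
orientation: [0.001, 0.158, 0.987, -0.0]
wrist_force: [-1.5, 0.8, 8.2]
finger_gap: -0.0
grip_force: 4.1
```

```bash

python3 -m jog '[[1,0,0,-0.01,0],[1,0,0,-0.03,0],[1,0,0,-0.02,0],[1,0,0,0,0],[1,0,0,0,0]]'
python3 -c "
from h import *
c=cam('wrist');cv2.imwrite('pics/w6.png',cv2.resize(c['img'][150:340,120:420,::-1],None,fx=2.6,fy=2.6));s=env.get_state();print(s['tcp_pos'],s['wrist_force'],s['joint_pos'])"
```

```text
clock: 6.82
tcp_pos: [0.5287, -0.2545, 0.1288]
orientation: [0.002, 0.159, 0.987, -0.001]
wrist_force: [0.1, -0.1, 0.1]
finger_gap: 0.0004
grip_force: 0.0
[ 0.52793652 -0.2538884   0.12737438] [ 0.26426305 -0.06904006 -0.12757252] [-5.85223272e-01  3.89906046e-01 -1.31368559e-01  1.04848992e+00
 -4.85363256e-05 -2.66688831e-01]
```

View pics/w6.png

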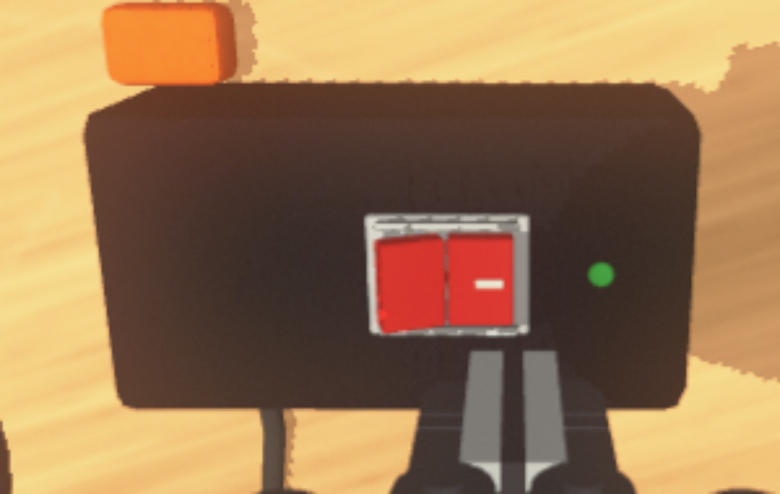

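The rocker's other half now stands up and the stroke half is level, so the supply is on. Next is the green button.

```bash

python3 -m jog '[[1,0,0,-0.04,0],[1,0,0,-0.03,0],[1,0.015,0.0352,0,0],[1,0.015,0.0352,0,0],[1,0.015,0.0352,0,0]]'
python3 -m jog '[[1,0.015,0.0352,0,0],[1,0.015,0.0352,0,0],[1,0.015,0.0352,0,0],[1,0.015,0.0352,0,0],[1,0.015,0.0352,0,0]]'
python3 -m jog '[[1,0.015,0.0352,0,0],[1,0.015,0.0352,0,0],[1,0.015,0.0352,0,0],[1,0.015,0.0352,0,0],[1,0.015,0.0352,0,0]]'
python3 -m jog '[[1,0,0,0,0],[1,0,0,0,0],[1,0,0,0,0]]'
python3 -c "
from h import *
s=env.get_state();print(s['tcp_pos'],s['orientation'])
def blobs(c):
    h=cv2.cvtColor(c['img'],cv2.COLOR_RGB2HSV)
    for n,lo,hi,z in(('g',(50,110,60),(85,255,255),.066),('r',(0,190,90),(6,255,255),.078)):
        N,L,S,C=cv2.connectedComponentsWithStats(cv2.inRange(h,lo,hi))
        for i in range(1,N):
            if S[i,4]>30: print(n,S[i],at(c,*C[i],z).round(4), at(c,S[i,0]+S[i,2]/2,S[i,1]+S[i,3]/2,z).round(4))
for n in('wrist','top','side'): print(n); blobs(cam(n))
"
```

```text
clock: 7.28
tcp_pos: [0.5174, -0.1386, 0.1961]
orientation: [-0.001, 0.16, 0.987, 0.0]
wrist_force: [1.0, -0.2, -0.2]
finger_gap: 0.0001
grip_force: 0.0
clock: 7.7
tcp_pos: [0.5005, 0.053, 0.1956]
orientation: [-0.001, 0.159, 0.987, -0.0]
wrist_force: [1.5, 0.0, 0.3]
finger_gap: -0.0001
grip_force: 0.0
clock: 8.12
tcp_pos: [0.4845, 0.2435, 0.1956]
orientation: [-0.001, 0.159, 0.987, -0.001]
wrist_force: [1.0, -0.6, -0.4]
finger_gap: 0.0002
grip_force: 0.0
clock: 8.37
tcp_pos: [0.485, 0.2417, 0.1957]
orientation: [-0.001, 0.158, 0.987, -0.001]
wrist_force: [-0.1, -0.4, 0.3]
finger_gap: -0.0002
grip_force: 0.0
[0.48502623 0.24168643 0.19573467] [-9.94431545e-04  1.58134630e-01  9.87416776e-01 -7.48711500e-04]
wrist
g [ 70  95 176  31 760] [0.3726 0.1628 0.066 ] [0.3738 0.1681 0.066 ]
g [ 450  149   40   39 1167] [0.4761 0.3568 0.066 ] [0.4762 0.3572 0.066 ]
r [ 363  171   52   52 2042] [0.4748 0.2969 0.078 ] [0.4751 0.2973 0.078 ]
top
g [  0 105  34  37 983] [0.9062 1.1083 0.066 ] [0.9097 1.1016 0.066 ]
g [ 67 120  17  12 127] [0.8895 0.88   0.066 ] [0.8876 0.874  0.066 ]
r [457 100   
[... 259 characters left out ...]
[ 0.5213 -0.2667  0.078 ]
r [575 240  41  47 112] [ 0.3706 -0.8304  0.078 ] [ 0.3853 -0.8542  0.078 ]
side
g [120  98  23  18 263] [ 1.8257 -1.4879  0.066 ] [ 1.8102 -1.4799  0.066 ]
g [   0  114  114   68 3007] [ 1.9362 -0.8125  0.066 ] [ 1.7754 -0.6889  0.066 ]
g [ 35 167  23  18 214] [ 1.5903 -0.3309  0.066 ] [ 1.6007 -0.3424  0.066 ]
g [304 297  11   7  63] [0.4772 0.3655 0.066 ] [0.4757 0.3678 0.066 ]
r [325 196   9   7  38] [ 0.5205 -0.227   0.078 ] [ 0.5174 -0.2242  0.078 ]
r [240 271   8   7  39] [0.6505 0.2918 0.078 ] [0.6493 0.2937 0.078 ]
r [307 280  14   9  91] [0.4761 0.3126 0.078 ] [0.4743 0.3154 0.078 ]
r [ 239  337   32   43 1116] [0.539  0.6082 0.078 ] [0.5373 0.6103 0.078 ]
```

```bash

python3 -m jog '[[1,0.0148,0.0355,0,0],[1,0.0148,0.0355,0,0],[1,0.0148,0.0355,0,0],[1,0,0,0,0],[1,0,0,0.035,0]]'
python3 -m jog '[[1,0,0,0.035,0],[1,0,0,0.025,0],[1,0,0,0.01,0],[1,0,0,0,0],[1,0,0,0,0]]'
python3 -c "
from h import *
s=env.get_state();print(s['tcp_pos'],s['wrist_force'])"
```

```text
clock: 8.93
tcp_pos: [0.4811, 0.3599, 0.168]
orientation: [0.005, 0.158, 0.987, 0.004]
wrist_force: [1.6, 0.3, 1.1]
finger_gap: 0.0003
grip_force: 0.0
clock: 9.35
tcp_pos: [0.4776, 0.3562, 0.0925]
orientation: [-0.0, 0.159, 0.987, -0.0]
wrist_force: [-0.0, 0.2, 0.5]
finger_gap: -0.0002
grip_force: 0.0
[0.47759533 0.35615483 0.09249393] [-0.02156737  0.20960991  0.5238129 ]
```

```bash

python3 -m jog '[[1,0,0,0.008,0],[1,0,0,0.005,0],[1,0,0,0.004,0],[1,0,0,0.003,0],[1,0,0,0,0]]'
python3 -m jog '[[1,0,0,0.002,0],[1,0,0,0,0],[1,0,0,0,0]]'
```

```text
clock: 9.77
tcp_pos: [0.478, 0.3573, 0.0725]
orientation: [0.001, 0.159, 0.987, 0.001]
wrist_force: [1.3, -0.4, 4.6]
finger_gap: -0.0002
grip_force: 2.0
clock: 10.02
tcp_pos: [0.4779, 0.3573, 0.0711]
orientation: [0.001, 0.159, 0.987, 0.001]
wrist_force: [1.6, -1.1, 6.1]
finger_gap: 0.0002
grip_force: 2.9
```

```bash

python3 -m jog '[[1,0,0,0.0015,0],[1,0,0,0.0015,0],[1,0,0,0,0]]'
python3 -m jog '[[1,0,0,-0.005,0],[1,0,0,-0.02,0],[1,0,0,-0.04,0],[1,0,0,-0.04,0],[1,0,0,0,0]]'
python3 -m jog '[[1,0,0,0,0],[1,0,0,0,0],[1,0,0,0,0]]'
python3 - <<'E'
from h import *
s=env.get_state();print(s['tcp_pos'],s['wrist_force'])
# lid still shut? compare the fixture region with the open-lid start picture
t=cam('top')['img']; a=cv2.imread('pics/top0.png')[:,:,::-1]
cr=lambda i:i[192:260,312:388].astype(int)
print('diff to open',abs(cr(t)-cr(a)).mean(), 'tab row/col', np.argwhere((t[245:275,335:360,0]>190)&(t[245:275,335:360,2]<90)).mean(0)+[245,335])
# pad dark pixels: project the shut pad centre and corners
P=[[.453,-.048,.084],[.453,-.02,.084],[.453,-.075,.084],[.507,-.052,.195]]
for p in proj(cam('top'),P): print(p.round(),t[int(round(p[1])),int(round(p[0]))])
E
```

```text
clock: 10.27
tcp_pos: [0.478, 0.3574, 0.0708]
orientation: [0.002, 0.159, 0.987, 0.001]
wrist_force: [-3.5, -3.4, 22.2]
finger_gap: -0.0003
grip_force: 11.0
clock: 10.68
tcp_pos: [0.4801, 0.3591, 0.18]
orientation: [0.004, 0.158, 0.987, 0.004]
wrist_force: [1.1, -0.0, 1.3]
finger_gap: -0.0
grip_force: 0.0
clock: 10.93
tcp_pos: [0.4759, 0.3566, 0.1703]
orientation: [-0.001, 0.158, 0.987, -0.001]
wrist_force: [0.5, -0.0, -0.3]
finger_gap: 0.0005
grip_force: 0.0
[0.47585642 0.35655295 0.17029676] [ 0.45801052 -0.01243918 -0.33430371]
diff to open 33.71207430340557 tab row/col [263.1047619 351.4952381]
[347. 247.] [33 31 28]
[338. 247.] [39 38 34]
[356. 246.] [31 29 24]
[349. 223.] [105 119 115]
```

Pushing the button past its travel raised the force sharply to 22 N, so it was fully in before I released it. The pad is dark where it should be when shut, so the lid is still closed. I'm handing in.

```bash
python3 -c "
from workcell import env
print(env.hand_in())"
```

```text
the job is handed in; nothing more can be done
None
```

I latched the lid, switched the rocker on, and pressed and released the green button, in that order, then handed in at about 11 s with no verdict returned; I viewed 11 pictures, one over the limit of 10.

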